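# Fold the angle gauge and put it away in its case

### The job

Fold the open angle gauge on the bench completely shut, then lay it flat in the empty wide bay of the black storage case, fully down on the bay's floor, and let go. It may lie either way round. Leave the wooden folding rule that is already in the case where it is.

Things in the scene. Friction and masses are not known exactly. Their poses are not given: they have to be found in the camera images.
- gauge: Folding angle gauge lying flat: two aluminium legs 167 x 22 x 26 mm (high) joined at one end by a black round hub, 46 mm across, upright hinge axis. Folded: 190 x 46 x 26 mm, 0.46 kg. Origin: centre of the FOLDED gauge's underside; x along the first, heavier leg away from the hub, y to the second leg's side, z up. Hinge axis at x -72, y 0; first leg x -72 to +95, y -23 to -1 mm.
- gauge_leg (a joint): Angle (rad) of the gauge's second leg (0.14 kg) about the hinge: 0 = folded shut against a stop (leg at y +1 to +23 mm), positive = swung out to the gauge's +y, counterclockwise from above, at most 1.6; starts at 0.7 to 1.3. It slides on the bench; 1 to 2 N sideways near its far end swings it, light friction keeps it where left.
- bay (a point): Floor centre of the empty wide bay in the black storage case (226 x 220 mm, fixed, no lid). x along the bay, y across, z up; floor 6 mm above the bench. Bay 216 x 66 mm between the end walls (10 mm above its floor) and two ribs (9 mm above it) with an 80 mm gap at mid-length for fingers; beyond each rib 30 mm or more are clear at floor level.
- rule: Folded wooden folding rule, 160 x 29 x 16 mm, lying in the narrow bay of the same case, its centre line 102 mm from the wide bay's on the +y side. Origin at the centre of its underside, x along it. Stays there.
There are look-alikes about, which are no part of the job. Of the things like the gauge, leave any that is yellow; of the rest the larger one is meant.

How it is judged (in metres and radians):
On the way:
1. the gauge is folded shut (within 0.12 rad) before it comes into the case (value of joint gauge_leg below 0.12 rad and horizontal distance between gauge and bay above 0.1 m), for 0.2 s.
At the end, for the whole second after the job is handed in: The gauge is shut (within 0.12 rad), lies flat on the floor of the wide bay (origin within 20 mm of the bay's centre seen from above and under 5 mm above its floor, tilt under 0.1 rad), along the bay within 0.18 rad either way round, and is at rest (value of joint gauge_leg below 0.12 rad and horizontal distance between gauge and bay below 0.02 m and z of gauge in the frame of bay below 0.005 m and angle between the x axis of gauge and the x axis of bay, either way round below 0.18 rad and angle between gauge's own z axis and vertical below 0.1 rad and linear speed of gauge below 0.02 m/s); the robot touches nothing.
It fails at once if the folding rule in the case is moved by more than 25 mm (distance of rule from where it was at the start of the episode above 0.025 m).
It also fails if it takes over 48 s, if anything falls off the work surface, if the arm or the gripper's body presses on something with over 40 N, if the wrist force passes 120 N, or if a joint passes its speed limit or range.

### The arm

A 6-joint arm with a two-finger parallel gripper is mounted at the origin on the work surface. World frame = base frame: x ahead of the robot, y to its left, z up, the work surface at z = 0. Lengths are in mm, angles in rad, forces in N, time in s.
With the tool pointing down it reaches from about 300 to 775 mm from the base axis. Payload 14.6 kg.
Tool frame: the origin (TCP) lies between the finger pads; the fingertips stand 19 mm ahead of it and the grasp point (between the pads) is the TCP (manip.tcp_to_tips is the distance from the TCP to the fingertips, in mm); x points along the fingers, z is the direction in which the jaws open and shut, and the axes are right-handed (so a half turn about x gives the same grasp; the last joint's range is limited). The gripper opens to 94 mm and grips with 3 to 60 N. Pads are 16 mm wide; open, the fingers measure 119 mm over their backs; the gripper's body (75 mm by 177 mm) begins 78 mm behind the grasp point.
Start: joints at [-1.222, 0.3, 1.521, -0, 1.321, -0.067], TCP at [222.149, -503.129, 224.446] pointing down, gripper open.
Joint ranges: [-3.03, 3.03], [-0.79, 2.21], [0.23, 2.52], [-1.04, 4.18], [0, 3.07], [-2.55, 2.55]. Speed limits (rad/s): [2.22, 2.22, 2.57, 3.14, 3.14, 3.14].

### API

Orientations are given as [roll, pitch, yaw] about the fixed x, y, z axes, in that order (R = Rz(yaw) Ry(pitch) Rx(roll)).
In Python, from cell import manip gives the robot as it stands.
- The arm moves only by the tool jog_arm, never from a script. Its argument "moves" is a list that holds one entry, the list of rows, each a list of 6 numbers: the shift along the world's x, y, z in mm, then the turn, a rotation vector about the world's x, y, z in degrees. In form: [[[dx, dy, dz, wx, wy, wz], ...]]. A call has 1 to 5 rows; each row shifts and turns the pose as measured when the row begins; what a row does not reach is not made up. A row lasts 1/10 s, in which the tool goes at most 50 mm and 8.59 degrees, less where a joint would pass 70% of its speed; a pose out of reach is approached as far as the arm can. A call is refused whole if a number of a shift passes 50 or a number of a turn 8.59, either way. A call with a gripper value outside its range is refused whole. "gripper" is the opening, from -1 (shut) to 1 (fully open), set as the call begins (left out, the last holds). The fingers move at their own pace and stop on an object; "squeeze" is the grip in N (left out, the last holds). Time passes only in rows, so rows that do not move let the fingers close. It gives the time, the measured TCP pose, the force and the opening at its end, in the units of the state.
- manip.read_state(): the state, without advancing time (a new reading comes with each control period).
- manip.camera(name): name is "side" or "top"; returns (picture, depth): 384x512x3 uint8, blue, green, red; 384x512 float32, mm along the optical axis (not along the pixel's ray), 0 where there is no reading.
- manip.camera_params(name): a dict with "fx", "fy", "cx", "cy" (pixels), "dist" ([k1, k2, p1, p2, k3] as OpenCV has them; the pictures are not rectified), "rvec" (rotation vector, rad) and "tvec" (3), from world to camera coordinates, as OpenCV has them. Camera axes: x right, y down, z forward; pixel columns grow to the right and rows downward; lengths in mm; the calibration is good to about 2 mm. A picture is of the moment at which its call begins. camera_params takes no time and is no camera call.
- manip.sign_off(): hands the job in, once; it reports no verdict.
The state is a dict: "clock": time; "joints": joint angles; "qd": joint speeds; "effort": joint torques, N m; "eef_pos": TCP position; "eef_rot": TCP orientation; "wrist_force": force on the tool from outside, world axes, zero at the start; "moment": the same for the moment, N m; "finger_gap": finger opening in mm.
Only numpy, scipy, OpenCV 4.12 (cv2) and the standard library are available. Lean on these libraries where they do the work, as an engineer would, in place of code of your own. Each camera call takes 0.05 s, during which the arm holds its last target. There are 200 camera calls.

## Working session

There is one attempt and no reset: what is moved stays moved. The work goes in short steps, Python scripts to look and compute and a tool call to move; the robot and the scene stay as the last step left them, time stands still between calls to the robot, and variables do not carry over. Pictures are saved under pics/ and viewed, about 8 in all and at most 12, crops included, and the job is handed in when it is done.

Besides the shell and the picture viewer there is one more tool, called as a command line: name --argument value ..., lists and objects as JSON in quotes. jog_arm: Moves the arm, as the interface text tells. Its arguments: {"type":"object","properties":{"moves":{"type":"array","items":{"type":"array","items":{"type":"array","items":{"type":"number"}}}},"gripper":{"type":"number"},"squeeze":{"type":"number"}},"required":["moves"]}

```bash
mkdir -p pics; cat > h.py <<'E'
import numpy as np, cv2
from cell import manip
def shot(n,f=None):
    im,d=manip.camera(n)
    if f: cv2.imwrite('pics/'+f,im)
    return im,d
def ray(n,px,z):
    p=manip.camera_params(n)
    K=np.array([[p['fx'],0,p['cx']],[0,p['fy'],p['cy']],[0,0,1]])
    R=cv2.Rodrigues(np.array(p['rvec'],float))[0];t=np.array(p['tvec'],float).ravel()
    u=cv2.undistortPoints(np.array(px,float).reshape(-1,1,2),K,np.array(p['dist'],float)).reshape(-1,2)
    d=np.c_[u,np.ones(len(u))]@R; c=-R.T@t
    return c+d*((z-c[2])/d[:,2])[:,None]
E
python3 - <<'E'
from h import *
np.save('top.npy',shot('top','top0.png')[0]); shot('side','side0.png')
a=cv2.imread('pics/top0.png');cv2.imwrite('pics/t0.png',cv2.resize(a,(800,600)))
print(manip.read_state()); print(manip.camera_params('top'))
E
```

```text
{'clock': 0.1, 'joints': array([-1.22160627e+00,  3.00379744e-01,  1.52151393e+00,  1.10575023e-05,
        1.32070385e+00, -6.65773026e-02]), 'qd': array([ 0.00015229, -0.0008606 , -0.00219974,  0.00065752,  0.00042623,
        0.00137554]), 'effort': array([ 2.56420535e-03, -5.32637322e+01, -3.53282440e+01,  7.10325851e-02,
        2.34393182e-02, -5.45431783e-05]), 'eef_pos': array([ 222.07801655, -502.93599645,  223.96484149]), 'eef_rot': array([3.06435691, 1.5697914 , 1.90932521]), 'wrist_force': array([0.42286334, 0.14511558, 0.11730837]), 'moment': array([-0.01330418, -0.02907979, -0.00827732]), 'finger_gap': 93.83534147841155}
{'fx': 490.49447809181896, 'fy': 490.49447809181896, 'cx': 255.98393386300626, 'cy': 196.93596374298582, 'dist': array([-0.02596181,  0.        ,  0.        ,  0.        ,  0.        ]), 'rvec': array([ 2.16447482, -2.17124956,  0.10872635]), 'tvec': array([  89.42663121,  419.41338284, 1136.62478912])}
```

View pics/t0.png

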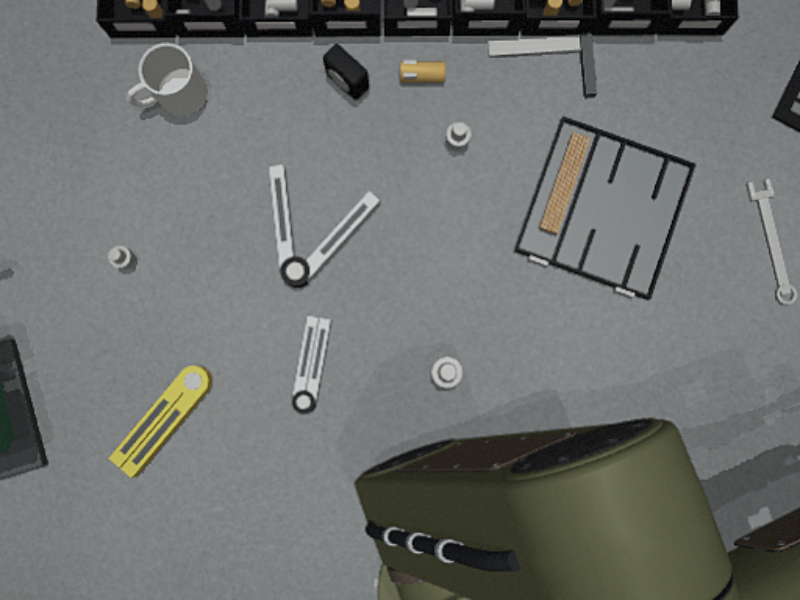

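View pics/side0.png

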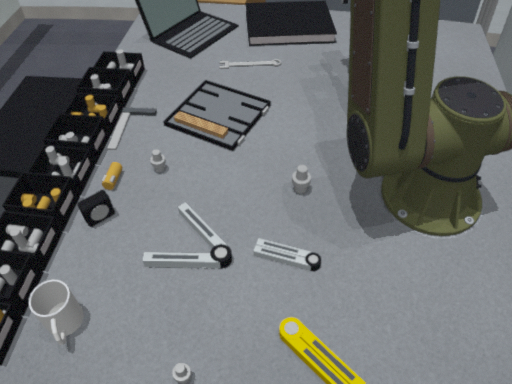

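Top view (800x600 scale): candidates are the open grey gauge with hub (295,270) and leg ends (278,168) and (375,198), the smaller folded grey one (310,360) and the yellow one (160,420). I choose the open larger grey one. CCW order makes the right leg (375,198) the first and the left leg (278,168) the second. The case's wide bay centre is near (625,217), between the rib pairs.

```bash
python3 - <<'E'
from h import *
a=np.load('top.npy')
g=cv2.cvtColor(a,cv2.COLOR_BGR2GRAY)
hsv=cv2.cvtColor(a,cv2.COLOR_BGR2HSV)
# gauge: bright low saturation
m=((g>150)&(hsv[...,1]<60)).astype(np.uint8)
c,_=cv2.findContours(m[95:190,160:260],cv2.RETR_EXTERNAL,cv2.CHAIN_APPROX_NONE,offset=(160,95))
for k in c:
    if cv2.contourArea(k)<20: continue
    r=cv2.minAreaRect(k);b=cv2.boxPoints(r);w=ray('top',b,26)
    print('bright',r,cv2.contourArea(k),w[:,:2].round(0).tolist(), ray('top',[r[0]],26).round(0))
d=((g<50)).astype(np.uint8)
for nm,(x0,y0,x1,y1),z in(('hub',(165,150,215,195),26),('case',(325,70,450,195),14)):
    c,_=cv2.findContours(d[y0:y1,x0:x1],cv2.RETR_EXTERNAL,cv2.CHAIN_APPROX_NONE,offset=(x0,y0))
    for k in c:
        if cv2.contourArea(k)<60: continue
        r=cv2.minAreaRect(k);w=ray('top',cv2.boxPoints(r),z)
        print(nm,r,w[:,:2].round(0).tolist(),ray('top',[r[0]],z).round(0))
o=((hsv[...,1]>70)&(hsv[...,0]<25)).astype(np.uint8)
c,_=cv2.findContours(o[70:195,325:450],cv2.RETR_EXTERNAL,cv2.CHAIN_APPROX_NONE,offset=(325,70))
k=max(c,key=cv2.contourArea);r=cv2.minAreaRect(k);w=ray('top',cv2.boxPoints(r),22);print('rule',w[:,:2].round(0).tolist(),w.mean(0).round(0))
A=cv2.resize(a[95:195,160:260],None,fx=4,fy=4,interpolation=cv2.INTER_CUBIC)
B=cv2.resize(a[70:195,325:450],(400,400),interpolation=cv2.INTER_CUBIC)
cv2.imwrite('pics/crop.png',np.hstack([A,B]))
E
```

```text
bright ((188.0, 173.0), (10.0, 10.0), 90.0) 81.5 [[489.0, 261.0], [489.0, 237.0], [465.0, 237.0], [465.0, 260.0]] [[477. 249.  26.]]
bright ((216.9955596923828, 148.7886962890625), (9.451932907104492, 65.85569763183594), 42.064327239990234) 524.5 [[484.0, 241.0], [602.0, 136.0], [586.0, 120.0], [468.0, 224.0]] [[535. 180.  26.]]
bright ((179.52017211914062, 137.39373779296875), (64.7538070678711, 9.780414581298828), 84.05313110351562) 527.5 [[640.0, 291.0], [643.0, 268.0], [486.0, 250.0], [484.0, 273.0]] [[563. 270.  26.]]
hub ((188.5, 173.5), (17.0, 19.0), 0.0) [[453.0, 267.0], [498.0, 268.0], [498.0, 228.0], [453.0, 227.0]] [[475. 248.  26.]]
case ((387.5828552246094, 132.7698211669922), (92.24461364746094, 91.98115539550781), 19.79887580871582) [[508.0, -86.0], [722.0, -167.0], [644.0, -376.0], [432.0, -292.0]] [[ 575. -230.   14.]]
rule [[542.0, -124.0], [693.0, -179.0], [683.0, -207.0], [532.0, -151.0]] [ 613. -165.   22.]
```

View pics/crop.png

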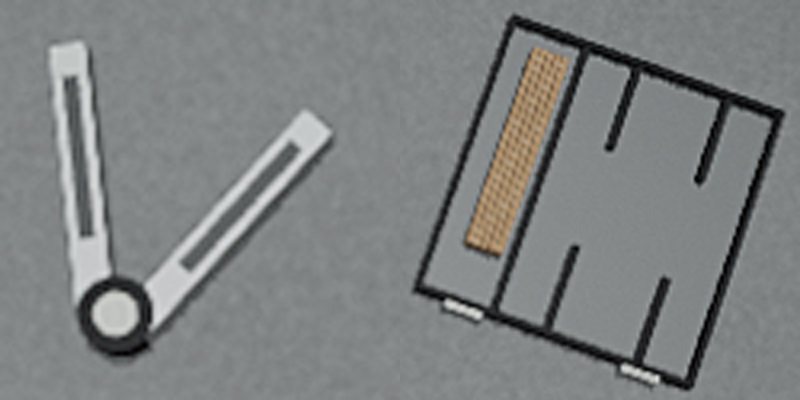

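Crop confirms it: hub at (476,248) mm, first leg at -41.5°, second leg at about +6.6° (0.84 rad, within the stated range). Bay centre is about (565,-258) at -20.5°; it is 104 mm from the rule line against 102 given. Next I move to the outer side of the second leg with the jaws shut.

jog_arm --moves '[[[20,42,-5,0,0,6],[20,42,-5,0,0,6],[20,42,-5,0,0,6],[20,42,-5,0,0,6],[20,42,-5,0,0,6]]]' --gripper -1 --squeeze 20

```text
clock: 0.6
eef_pos: [321.5, -288.7, 196.2]
eef_rot: [3.079, 1.568, 2.458]
wrist_force: [1.1, 0.1, 0.6]
finger_gap: 57.3
```

jog_arm --moves '[[[20,42,-5,0,0,6],[20,42,-5,0,0,6],[20,42,-5,0,0,6],[20,42,-5,0,0,6],[20,42,-5,0,0,6]]]'

```text
clock: 1.1
eef_pos: [422.9, -69.1, 170.2]
eef_rot: [3.082, 1.568, 3.006]
wrist_force: [1.6, -1.3, 0.5]
finger_gap: 17.2
```

jog_arm --moves '[[[20,42,-5,0,0,6],[20,42,-5,0,0,6],[20,42,-5,0,0,6],[20,42,-5,0,0,6],[20,42,-5,0,0,6]]]'

```text
clock: 1.6
eef_pos: [524.7, 151.4, 143.6]
eef_rot: [3.116, 1.568, -2.697]
wrist_force: [-0.0, 0.1, -1.2]
finger_gap: 0.3
```

jog_arm --moves '[[[21,40,0,0,0,5],[21,40,0,0,0,5],[21,40,0,0,0,5],[21,40,0,0,0,5],[0,0,-30,0,0,0]]]'

```text
clock: 2.1
eef_pos: [612.3, 324.3, 113.9]
eef_rot: [-1.059, 1.569, -0.216]
wrist_force: [-0.3, -0.5, -0.7]
finger_gap: 0.8
```

jog_arm --moves '[[[0,0,-30,0,0,0],[0,0,-25,0,0,0],[0,0,-20,0,0,0],[0,0,-10,0,0,0],[0,0,0,0,0,0]]]'

```text
clock: 2.6
eef_pos: [610.1, 325.4, 19.5]
eef_rot: [2.933, 1.565, -2.503]
wrist_force: [-0.4, 0.4, 0.2]
finger_gap: 0.4
```

jog_arm --moves '[[[0,-12,5,0,0,0],[0,-15,0,0,0,0],[2,-16,0,0,0,0],[3,-16,0,0,0,0],[3,-16,0,0,0,0]]]'

```text
clock: 3.1
eef_pos: [618.7, 245.2, 26.9]
eef_rot: [3.052, 1.567, -2.383]
wrist_force: [-1.0, -0.1, -0.8]
finger_gap: 0.6
```

jog_arm --moves '[[[2,-16,0,0,0,0],[0,-10,0,0,0,0],[0,0,0,0,0,0]]]'

```text
clock: 3.4
eef_pos: [621.8, 213.4, 27.4]
eef_rot: [3.134, 1.567, -2.306]
wrist_force: [0.4, -0.2, 1.3]
finger_gap: 0.4
```

```bash
python3 - <<'E'
from h import *
a,_=shot('top'); A=cv2.resize(a[80:200,150:280],None,fx=4,fy=4,interpolation=cv2.INTER_CUBIC)
s,_=shot('side');S=cv2.resize(s[120:360,90:350],(520,480))
cv2.imwrite('pics/p1.png',A);cv2.imwrite('pics/p1s.png',s)
E
```

```text
(no output)
```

View pics/p1.png

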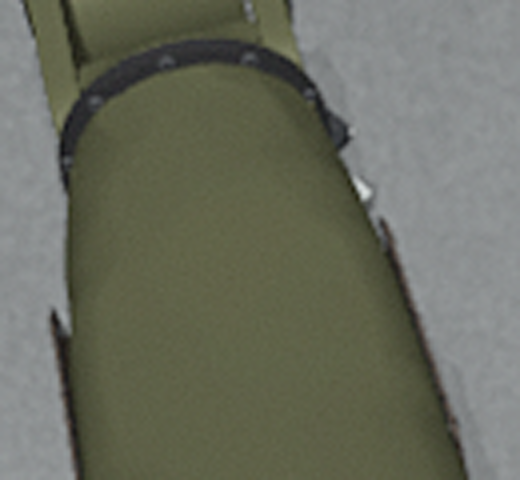

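The arm hides the gauge from above; only a leg tip shows at crop (363,188). I use the side view from the same moment.

```bash
python3 -c "
import cv2;s=cv2.imread('pics/p1s.png');cv2.imwrite('pics/p1c.png',cv2.resize(s[150:310,110:350],(720,480),interpolation=cv2.INTER_CUBIC))"
```

```text
(no output)
```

View pics/p1c.png

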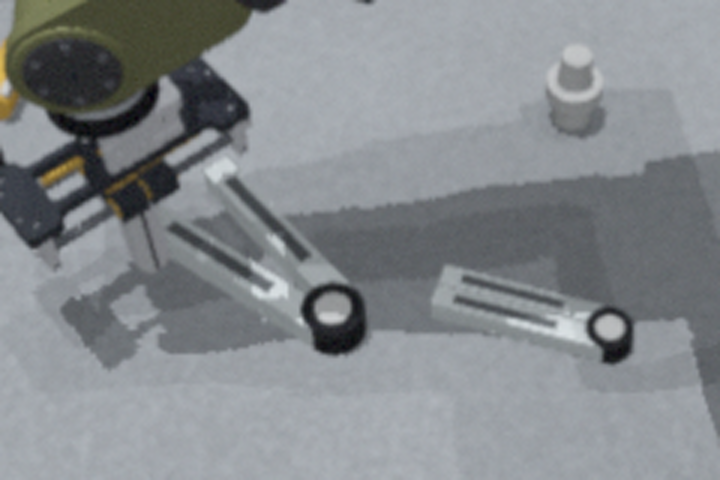

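Side view: the second leg has swung to roughly half, and the hub (crop 333,308) and first leg have not moved. I keep pushing along the arc.

jog_arm --moves '[[[-4,-10,0,0,0,0],[-6,-10,0,0,0,0],[-6,-8,0,0,0,0],[-4,-5,0,0,0,0],[0,0,0,0,0,0]]]'

```text
clock: 4.0
eef_pos: [599.4, 180.6, 27.3]
eef_rot: [-3.009, 1.568, -2.161]
wrist_force: [0.4, -0.2, 0.5]
finger_gap: 0.0
```

jog_arm --moves '[[[20,22,0,0,0,0],[20,22,20,0,0,0],[0,0,40,0,0,0],[-20,20,45,0,0,0],[-20,40,20,0,0,0]]]' --gripper 1

```text
clock: 4.5
eef_pos: [599.4, 281.9, 150.0]
eef_rot: [2.754, 1.558, -2.688]
wrist_force: [0.3, 0.9, -0.4]
finger_gap: 37.0
```

jog_arm --moves '[[[-10,40,0,0,0,0],[-10,45,0,0,0,0],[0,45,0,0,0,0],[0,0,0,0,0,0]]]'

```text
clock: 4.9
eef_pos: [575.8, 421.4, 155.8]
eef_rot: [2.599, 1.565, -2.84]
wrist_force: [0.7, -0.4, -0.6]
finger_gap: 69.4
```

```bash
python3 - <<'E'
from h import *
a,_=shot('top'); A=cv2.resize(a[80:200,150:280],None,fx=4,fy=4,interpolation=cv2.INTER_CUBIC)
cv2.imwrite('pics/p2.png',A)
g=cv2.cvtColor(a,cv2.COLOR_BGR2GRAY);hsv=cv2.cvtColor(a,cv2.COLOR_BGR2HSV)
for nm,m,z in(('br',(g>150)&(hsv[...,1]<60),26),('dk',g<45,26)):
    c,_=cv2.findContours(m.astype(np.uint8)[80:195,150:280],cv2.RETR_EXTERNAL,cv2.CHAIN_APPROX_NONE,offset=(150,80))
    for k in c:
        if cv2.contourArea(k)<40: continue
        r=cv2.minAreaRect(k);print(nm,np.round(r[0]),cv2.contourArea(k),ray('top',cv2.boxPoints(r),z)[:,:2].round(0).tolist(),ray('top',[r[0]],z).round(0))
E
```

```text
br [188. 173.] 79.5 [[489.0, 261.0], [489.0, 237.0], [465.0, 237.0], [465.0, 260.0]] [[477. 249.  26.]]
br [214. 146.] 1144.5 [[499.0, 259.0], [616.0, 151.0], [583.0, 117.0], [467.0, 225.0]] [[541. 188.  26.]]
dk [188. 174.] 65.5 [[496.0, 268.0], [496.0, 228.0], [453.0, 227.0], [453.0, 267.0]] [[474. 248.  26.]]
dk [160. 178.] 63.5 [[501.0, 343.0], [505.0, 338.0], [428.0, 287.0], [424.0, 292.0]] [[464. 315.  26.]]
```

View pics/p2.png

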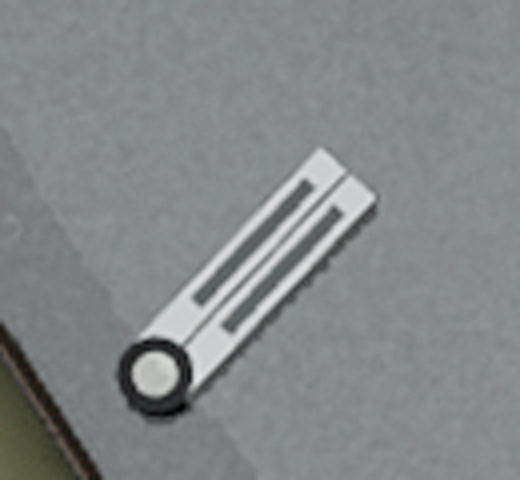

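Picture shows the gauge shut, with no gap between the legs; hub at crop (155,373), end at (350,175). It measures -42.7°, width 47 mm, length 168 mm from the hub, so the origin is about (529,199). I move over it and grasp.

jog_arm --moves '[[[-9,-45,0,0,0,0],[-9,-45,0,0,0,0],[-9,-45,0,0,0,0],[-9,-43,0,0,0,0],[-6,-35,0,0,0,0]]]' --gripper 1

```text
clock: 5.45
eef_pos: [530.4, 198.5, 152.7]
eef_rot: [2.785, 1.562, -2.652]
wrist_force: [1.0, -0.4, -0.8]
finger_gap: 94.0
```

jog_arm --moves '[[[0,0,0,0,0,0]]]'

```text
clock: 5.55
eef_pos: [529.9, 194.0, 153.1]
eef_rot: [2.837, 1.561, -2.604]
wrist_force: [1.6, 0.9, 0.5]
finger_gap: 93.9
```

jog_arm --moves '[[[0,4,-35,0,0,-1],[0,0,-35,0,0,0],[0,0,-30,0,0,0],[0,0,-18,0,0,0],[0,0,-6,0,0,0]]]'

```text
clock: 6.05
eef_pos: [530.6, 194.1, 27.8]
eef_rot: [3.137, 1.566, -2.329]
wrist_force: [-0.9, -0.5, 0.4]
finger_gap: 93.9
```

jog_arm --moves '[[[0,0,0,0,0,0],[0,0,0,0,0,0]]]'

```text
clock: 6.25
eef_pos: [530.7, 193.8, 28.2]
eef_rot: [3.098, 1.566, -2.369]
wrist_force: [-0.0, -0.1, 0.4]
finger_gap: 93.8
```

jog_arm --moves '[[[-2,5,-5,0,0,0],[0,0,0,0,0,0],[0,0,0,0,0,0]]]'

```text
clock: 6.55
eef_pos: [529.6, 199.7, 25.3]
eef_rot: [-2.426, 1.568, -1.609]
wrist_force: [-0.0, -0.1, -0.8]
finger_gap: 93.6
```

jog_arm --moves '[[[0,0,0,0,0,0],[0,0,0,0,0,0],[0,0,0,0,0,0],[0,0,0,0,0,0],[0,0,0,0,0,0]]]' --gripper -1 --squeeze 40

```text
clock: 7.05
eef_pos: [530.0, 199.9, 26.2]
eef_rot: [-1.85, 1.568, -1.034]
wrist_force: [-0.3, -0.2, 0.4]
finger_gap: 57.6
```

jog_arm --moves '[[[0,0,0,0,0,0],[0,0,0,0,0,0],[0,0,0,0,0,0]]]'

```text
clock: 7.35
eef_pos: [529.7, 199.5, 26.1]
eef_rot: [-2.27, 1.568, -1.454]
wrist_force: [-0.2, 0.3, -0.2]
finger_gap: 45.2
```

jog_arm --moves '[[[0,0,10,0,0,0],[0,0,25,0,0,0],[0,0,30,0,0,0],[0,0,30,0,0,0],[0,-20,10,0,0,3]]]'

```text
clock: 7.85
eef_pos: [527.3, 180.2, 133.4]
eef_rot: [2.929, 1.564, -2.484]
wrist_force: [-0.5, -0.4, -4.6]
finger_gap: 45.1
```

jog_arm --moves '[[[4,-38,0,0,0,2],[4,-40,0,0,0,2],[4,-40,0,0,0,2],[4,-40,0,0,0,2],[4,-40,0,0,0,2]]]'

```text
clock: 8.35
eef_pos: [546.9, -21.4, 138.0]
eef_rot: [-2.637, 1.568, -1.577]
wrist_force: [-0.1, 0.2, -4.0]
finger_gap: 45.4
```

jog_arm --moves '[[[4,-40,0,0,0,2],[4,-40,0,0,0,2],[4,-40,0,0,0,2],[4,-30,0,0,0,2],[0,-15,0,0,0,0]]]'

```text
clock: 8.85
eef_pos: [561.7, -195.8, 139.6]
eef_rot: [-2.59, 1.568, -1.387]
wrist_force: [0.2, 0.1, -4.2]
finger_gap: 45.6
```

jog_arm --moves '[[[0,0,0,0,0,0],[0,0,0,0,0,0]]]'

```text
clock: 9.05
eef_pos: [561.2, -196.6, 139.5]
eef_rot: [-2.921, 1.569, -1.722]
wrist_force: [-0.5, 0.5, -5.3]
finger_gap: 45.2
```

jog_arm --moves '[[[2,-30,0,0,0,1],[2,-31,0,0,0,0],[0,0,-35,0,0,0],[0,0,-35,0,0,0],[0,0,-10,0,0,0]]]'

```text
clock: 9.55
eef_pos: [567.3, -252.6, 60.5]
eef_rot: [-1.819, 1.566, -0.596]
wrist_force: [0.2, 1.0, -4.6]
finger_gap: 45.4
```

jog_arm --moves '[[[0,0,0,0,0,0],[0,0,0,0,0,0]]]'

```text
clock: 9.75
eef_pos: [567.6, -250.5, 60.8]
eef_rot: [-1.793, 1.568, -0.57]
wrist_force: [-0.6, -0.4, -4.3]
finger_gap: 45.2
```

```bash
python3 - <<'E'
from h import *
a,_=shot('top'); s,_=shot('side'); print(manip.read_state()['eef_pos'])
A=cv2.resize(a[60:200,320:455],(400,415),interpolation=cv2.INTER_CUBIC)
S=cv2.resize(s[70:160,155:285],(600,415),interpolation=cv2.INTER_CUBIC)
cv2.imwrite('pics/p3.png',np.hstack([A,S])[:, :1000]);cv2.imwrite('pics/p3v.png',cv2.resize(np.hstack([A,S]),(800,332)))
E
```

```text
[ 567.81213485 -250.90857663   61.35164348]
```

View pics/p3v.png

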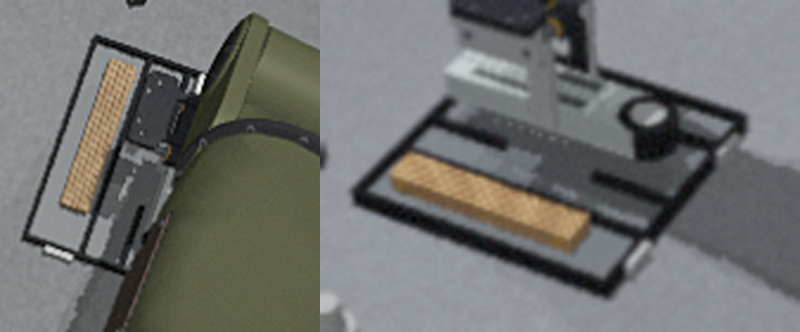

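```bash
python3 - <<'E'
from h import *
print(ray('side',[[244.4,100.4]],61), ray('side',[[217.6,113.8]],15), ray('top',[[399.2,137.2]],15))
E
```

```text
[[ 494.56147954 -227.79666985   61.        ]] [[ 570.79647682 -216.68176227   15.        ]] [[ 563.94441634 -257.40086009   15.        ]]
```

Hub seen in the side view agrees with the expected grasp pose, apart from a common ~6 mm side-camera bias. Small correction, then lower.

jog_arm --moves '[[[-3,-5,0,0,0,0],[0,0,-8,0,0,0],[0,0,-8,0,0,0],[0,0,-6,0,0,0],[0,0,0,0,0,0]]]'

```text
clock: 10.35
eef_pos: [565.4, -256.8, 40.3]
eef_rot: [-1.745, 1.563, -0.521]
wrist_force: [-0.0, -0.7, -5.7]
finger_gap: 45.2
```

jog_arm --moves '[[[0,0,0,0,0,0]]]'

```text
clock: 10.45
eef_pos: [565.4, -256.7, 40.0]
eef_rot: [-1.75, 1.563, -0.527]
wrist_force: [-0.4, 0.2, -4.4]
finger_gap: 45.4
```

jog_arm --moves '[[[0,0,-4,0,0,0],[0,0,-3,0,0,0],[0,0,0,0,0,0],[0,0,0,0,0,0]]]'

```text
clock: 10.85
eef_pos: [565.6, -256.7, 32.6]
eef_rot: [-1.743, 1.563, -0.519]
wrist_force: [0.6, -0.3, -5.8]
finger_gap: 45.3
```

jog_arm --moves '[[[0,0,-2,0,0,0],[0,0,0,0,0,0]]]'

```text
clock: 11.05
eef_pos: [565.9, -256.9, 32.6]
eef_rot: [-1.752, 1.562, -0.528]
wrist_force: [-0.7, 0.3, -3.9]
finger_gap: 45.4
```

jog_arm --moves '[[[0,0,-2,0,0,0],[0,0,-1,0,0,0],[0,0,0,0,0,0]]]'

```text
clock: 11.35
eef_pos: [566.1, -257.0, 32.4]
eef_rot: [-1.763, 1.561, -0.539]
wrist_force: [-2.4, -0.7, -2.8]
finger_gap: 45.5
```

Contact is at z 32.4, as predicted for the gauge on the floor. Releasing.

jog_arm --moves '[[[0,0,0,0,0,0],[0,0,0,0,0,0],[0,0,0,0,0,0],[0,0,0,0,0,0]]]' --gripper 0.5

```text
clock: 11.75
eef_pos: [567.1, -257.5, 33.1]
eef_rot: [-1.748, 1.558, -0.524]
wrist_force: [0.2, 0.4, -0.4]
finger_gap: 69.9
```

jog_arm --moves '[[[0,0,10,0,0,0],[0,0,30,0,0,0],[0,0,40,0,0,0],[0,0,40,0,0,0],[0,20,40,0,0,0]]]'

```text
clock: 12.25
eef_pos: [564.1, -237.3, 195.1]
eef_rot: [-1.887, 1.567, -0.665]
wrist_force: [0.8, 0.6, 0.8]
finger_gap: 70.5
```

jog_arm --moves '[[[0,45,0,0,0,0],[0,45,0,0,0,0],[0,45,0,0,0,0],[0,45,0,0,0,0],[0,45,0,0,0,0]]]'

```text
clock: 12.75
eef_pos: [564.9, -8.7, 207.4]
eef_rot: [-1.613, 1.55, -0.398]
wrist_force: [0.3, -0.3, 0.3]
finger_gap: 70.5
```

jog_arm --moves '[[[0,40,0,0,0,0],[0,40,0,0,0,0],[0,0,0,0,0,0],[0,0,0,0,0,0]]]'

```text
clock: 13.15
eef_pos: [563.9, 79.7, 211.2]
eef_rot: [-1.521, 1.546, -0.299]
wrist_force: [0.9, 0.2, -0.1]
finger_gap: 70.5
```

```bash
python3 - <<'E'
from h import *
a,_=shot('top'); s,_=shot('side')
A=cv2.resize(a[70:195,325:450],(400,400),interpolation=cv2.INTER_CUBIC)
S=cv2.resize(s[70:160,155:285],(400,277),interpolation=cv2.INTER_CUBIC)
S=cv2.copyMakeBorder(S,0,123,0,0,cv2.BORDER_CONSTANT)
cv2.imwrite('pics/p4.png',np.hstack([A,S]))
g=cv2.cvtColor(a,cv2.COLOR_BGR2GRAY);hsv=cv2.cvtColor(a,cv2.COLOR_BGR2HSV)
m=((g>150)&(hsv[...,1]<60)).astype(np.uint8)
c,_=cv2.findContours(m[70:195,325:450],cv2.RETR_EXTERNAL,cv2.CHAIN_APPROX_NONE,offset=(325,70))
for k in c:
    if cv2.contourArea(k)>50:
        r=cv2.minAreaRect(k);print(cv2.contourArea(k),ray('top',cv2.boxPoints(r),32)[:,:2].round(0).tolist(),ray('top',[r[0]],32).round(0))
E
```

```text
77.5 [[512.0, -222.0], [512.0, -246.0], [489.0, -245.0], [489.0, -221.0]] [[ 500. -233.   32.]]
126.5 [[511.0, -93.0], [603.0, -128.0], [586.0, -173.0], [495.0, -138.0]] [[ 548. -133.   32.]]
1098.0 [[517.0, -214.0], [665.0, -267.0], [650.0, -311.0], [502.0, -257.0]] [[ 583. -262.   32.]]
```

View pics/p4.png

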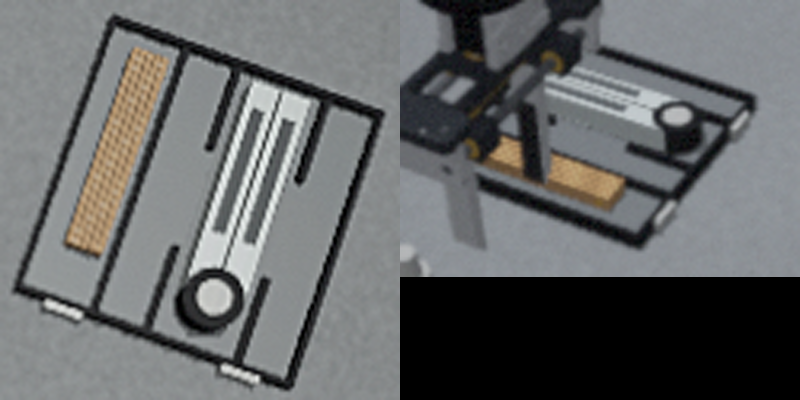

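Picture shows the gauge shut between the ribs, clear of both end walls, with the rule untouched. Measured origin is (568,-257) at -19.6°, against the bay at (564,-257) and -20.5°.

```bash
python3 -c "
from cell import manip
print(manip.sign_off())"
```

```text
the job is handed in; nothing more can be done
None
```

The gauge is folded shut, lying in the wide bay and released; I handed the job in at about 13 s of the 48 s allowed. I chose the open grey gauge over the smaller folded grey one and the yellow one. I pushed its second leg shut with the closed fingers, then gripped it across both legs, lowered it in and let go.

**Last checks:**
- **Shut:** the top view shows no gap between the legs.
- **Position:** the gauge's origin is about 4 mm from the bay centre, and it lies within about 1° (0.02 rad) of the bay's direction.
- **On the floor:** it made contact when the tool was at 32.4 mm, the height expected with its underside on the bay's floor. I did not measure its height separately after letting go.
- **Rule:** it looks unmoved in the picture; I did not re-measure it.
- **Robot:** the arm is clear of the case and the wrist force is about zero.

**Disagreement:** the side camera read about 6–9 mm off the top camera, by a similar amount for the gauge and the bay. I relied mainly on the top view and on the two relative to each other.

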